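# Screw down the terrine press evenly

### The arm

A 6-joint arm with a two-finger parallel gripper is mounted at the origin on the work surface. World frame = base frame: x ahead of the robot, y to its left, z up, the work surface at z = 0. Lengths are in m, angles in rad, forces in N, time in s.
With the tool pointing down it reaches from about 0.325 to 0.85 m from the base axis. Payload 4.4 kg.
Tool frame: the origin (TCP) lies where the fingers leave the gripper's body, on its centre line; the fingertips stand 97 mm ahead of it and the grasp point (between the pads) lies 78 mm ahead of it; z points along the fingers, x is the direction in which the jaws open and shut, and the axes are right-handed (so a half turn about z gives the same grasp; the last joint's range is limited). The gripper opens to 94 mm and grips with 3 to 60 N. Pads are 16 mm wide; open, the fingers measure 119 mm over their backs; the gripper's body (75 mm by 177 mm) begins 78 mm behind the grasp point.
Start: joints at [-1.327, 0.207, 1.542, -0, 1.393, -0.15], TCP at [0.221, -0.531, 0.303] pointing down, gripper open.
Joint ranges: [-2.73, 2.73], [-0.86, 2.22], [0.23, 2.46], [-1.11, 4.25], [0.08, 2.63], [-2.82, 2.82]. Speed limits (rad/s): [2.79, 2.79, 3.14, 3.14, 3.14, 3.14].

### API

Orientations are given as a unit quaternion [x, y, z, w].
In Python, from station import r, kinematics, sense, capture, calibration, ticket gives the robot as it stands. The module is installed in compiled form; this text tells all that it offers. Calls block until the motion is done:
- r.goto(position, orientation): joint-space move of the TCP to a pose.
- r.movel(position, vel=0.15, rot=None): straight line of the TCP; rot=None keeps the orientation; vel is the mean speed in m/s.
- r.set_joints(angles): joint-space move.
- r.ungrasp() and r.close(effort=None): open the fingers fully, or close them until they stop; effort is the grip in N (None keeps the last).
- r.wait(seconds).
- kinematics.ik(position, orientation): joint angles nearest the present ones, or None.
- sense(): the state.
- capture(name): name is "scene" or "top" or "wrist"; returns (picture, depth): 420x560x3 uint8, red, green, blue; 420x560 float32, m along the optical axis (not along the pixel's ray), 0 where there is no reading.
- calibration(name): a dict with "intrinsics" (3x3 intrinsics, pixels), "k1" (the pictures are not rectified: a ray, as slopes to the right and down, at radius r is drawn at 1 + k1 r^2 times it, then the intrinsics apply), "pose" (4x4, takes a point from camera to world coordinates). Camera axes: x right, y down, z forward; pixel columns grow to the right and rows downward; lengths in m; the calibration is good to about 2 mm. A picture is of the moment at which its call begins: read the wrist's pose just before it. calibration takes no time and is no camera call; for the wrist camera it gives the pose at the moment of the call.
A pose or a line that the arm cannot do raises r.PlanningError and nothing moves.
- ticket.close_job(): hands the job in, once; it reports no verdict.
The state is a dict: "time": time; "qpos": joint angles; "joint_velocities": joint speeds; "joint_efforts": joint torques, N m; "ee_pos": TCP position; "orientation": TCP orientation; "wrist_force": force on the tool from outside, world axes, zero at the start; "ft_torque": the same for the moment, N m; "width": opening from 0.0 (shut) to 1.0 (fully open).
Only numpy, scipy, OpenCV 4.12 (cv2) and the standard library are available. Lean on these libraries where they do the work, as an engineer would, in place of code of your own. Each camera call takes 0.05 s, during which the arm holds its last target.

### The job

Clamp the lidded loaf mould in the twin-screw press: turn the two wing knobs clockwise in turn, a little at a time (about a quarter turn on the side that stands higher), so that the cross bar comes down level and neither end ever gets more than 9 mm lower than the other. Stop when both spring feet are pressed about half way in on the lid and the bar is level; leave the mould and the other things on the bench where they are.

Things in the scene. Friction and masses are not known exactly. Their poses are not given: they have to be found in the camera images.
- press: The press, fixed to the bench: white base plate 170 x 310 x 12 mm, two fixed threaded steel studs, a black wing knob on top of each as its nut, and an aluminium cross bar carried by the two knobs. Origin: centre of the base plate's underside; y runs along the bar to the left knob (left seen from the robot), z up. The studs stand at x = 0, y = +120 and -120 mm.
- knob_left (a joint): Turn of the left wing knob, rad, 0 to 5; grows clockwise seen from above. Knob and left bar end go down together 4 mm per rad (at the stud; play up to 1.5 mm); the other end stays. At 0 the wing's long side lies along the press's x axis. The knob leans at most as much as the bar, turns with 0.08 to 0.2 N m and stays where it is left.
- knob_right (a joint): The same for the right wing knob (y = -120 mm on the press), which goes down with the bar's right end 4 mm per rad.
- knob_left_grip (a point): Middle of the left knob's wing, on the stud's axis: 166 mm above the bench at knob joint 0, 4 mm lower per rad. The wing is an upright slab 52 mm long (own x axis), 16 mm thick (y), from 20 mm below to 18 mm above this point. Below it: a collar 29 mm across, then the bar's end, a boss 40 mm across, its top 34 mm below this point.
- knob_right_grip (a point): The same for the right knob.
- bar_mid (a point): Centre of the bar's top face; its z axis is the bar's upward normal, its y axis runs along the bar. With both knob joints at 0 it is 129 mm above the bench; the bar is 38 mm wide and 18 mm thick.
- foot_left (a joint): How far the left spring foot (60 mm left of the bar's middle) is pressed up into the bar, m: 0 free, 0.008 hard against its stop. 1.5 N per mm. Free, its rubber pad (26 mm across) stands 22 mm below the bar's underside.
- foot_right (a joint): The same for the right spring foot, 60 mm right of the bar's middle.
- foot_left_pad (a point): Centre of the underside of the left foot's rubber pad. With both knob joints at 0 it is 11 mm above the lid.
- foot_right_pad (a point): The same for the right foot.
- mould: Steel loaf mould with a flat lid, 102 x 194 x 66 mm in all, about 1.6 kg, standing loose on the press's base plate under the bar, its long side along the bar. Origin at the centre of its underside; the lid's top is 66 mm above it, 78 mm above the bench.
- jug: Bystander: clear plastic measuring jug, 90 mm across, 130 mm tall; origin at the centre of its underside.
- tub: Bystander: closed food tub, 170 x 230 x 90 mm; origin at the centre of its underside.
- bread_board: Bystander: white cutting board, 110 x 300 x 15 mm; origin at the centre of its underside.
- shaker: Bystander: steel shaker, 56 mm across, 100 mm tall; origin at the centre of its underside.

How it is judged:
At the end, for the whole second after the job is handed in: Both spring feet stand on the mould's lid, each pressed in between 1.5 and 6.5 mm of its 8 mm; the bar is level within 0.017 rad (4 mm between the studs); the mould is within 10 mm of where it stood; the knobs are at rest (value of joint foot_left between 0.0015 and 0.0065 m and value of joint foot_right between 0.0015 and 0.0065 m and angle between bar_mid's own z axis and vertical below 0.017 rad and distance of mould from where it was at the start of the episode below 0.01 m and velocity of joint knob_left between -0.05 and 0.05 rad/s and velocity of joint knob_right between -0.05 and 0.05 rad/s); the robot touches nothing.
It fails at once if the bar is racked: out of level by more than 0.0375 rad (one end more than 9 mm lower than the other, measured at the studs) (angle between bar_mid's own z axis and vertical above 0.0375 rad).
It fails at once if a bystander is moved by more than 30 mm (distance of any of jug, tub, bread_board, shaker from where it was at the start of the episode above 0.03 m).
It also fails if it takes over 72 s, if anything falls off the work surface, if the arm or the gripper's body presses on something with over 40 N, if the wrist force passes 120 N, or if a joint passes its speed limit or range.

## Working session

There is one attempt and no reset: what is moved stays moved. The work goes in short steps, each a Python script; the robot and the scene stay as the last script left them, time stands still between calls to the robot, and variables do not carry over. Pictures are saved under pics/ and viewed, and the job is handed in when it is done.

```bash
mkdir -p pics; ls
python3 - <<'E'
from station import r,kinematics,sense,capture,calibration
import cv2,numpy as np
for n in("scene","top","wrist"):
    c=calibration(n);p,d=capture(n)
    cv2.imwrite(f"pics/{n}0.png",p[:,:,::-1]);np.save(f"pics/{n}0.npy",d)
    print(n,c["k1"],np.round(c["intrinsics"],1).tolist(),np.round(c["pose"],3).tolist())
s=sense();print(s["time"],s["orientation"],s["wrist_force"],s["width"])
E
```

```text
pics
scene 0.05531896426546651 [[530.0, 0.0, 279.5], [0.0, 530.0, 213.2], [0.0, 0.0, 1.0]] [[0.705, 0.471, -0.53, 1.527], [0.709, -0.478, 0.518, -0.932], [-0.01, -0.742, -0.671, 1.302], [0.0, 0.0, 0.0, 1.0]]
top -0.02099850631712717 [[533.4, 0.0, 271.5], [0.0, 533.4, 214.0], [0.0, 0.0, 1.0]] [[-0.029, -0.998, 0.063, 0.49], [-1.0, 0.029, -0.011, -0.047], [0.009, -0.063, -0.998, 1.852], [0.0, 0.0, 0.0, 1.0]]
wrist 0.029327040208697797 [[343.2, 0.0, 285.0], [0.0, 343.2, 206.4], [0.0, 0.0, 1.0]] [[0.384, -0.887, -0.258, 0.295], [-0.923, -0.369, -0.105, -0.499], [-0.002, 0.279, -0.96, 0.381], [0.0, 0.0, 0.0, 1.0]]
0.15 [ 8.31769852e-01 -5.55119955e-01 -6.35274179e-04 -5.87486014e-04] [-0.3314567   0.29258046  0.31293329] 0.9994334492789412
```

View pics/top0.png

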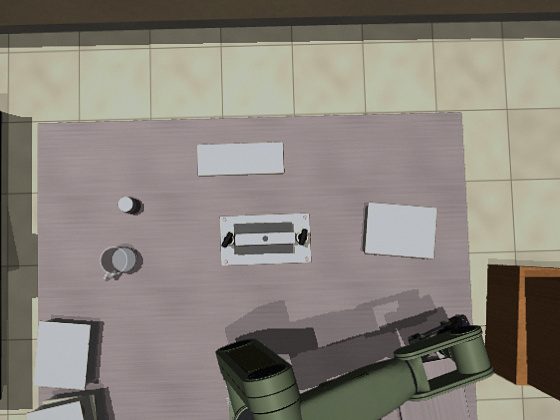

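View pics/scene0.png

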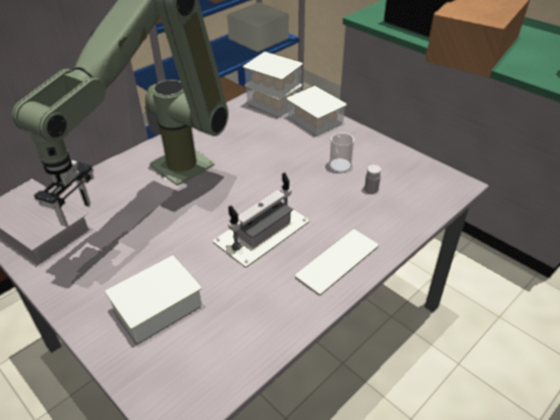

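Run:
```python
import cv2
p=cv2.imread("pics/top0.png");cv2.imwrite("pics/topc.png",cv2.resize(p[120:320,150:410],None,fx=3,fy=3,interpolation=2))
```

```text
(no output)
```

View pics/topc.png

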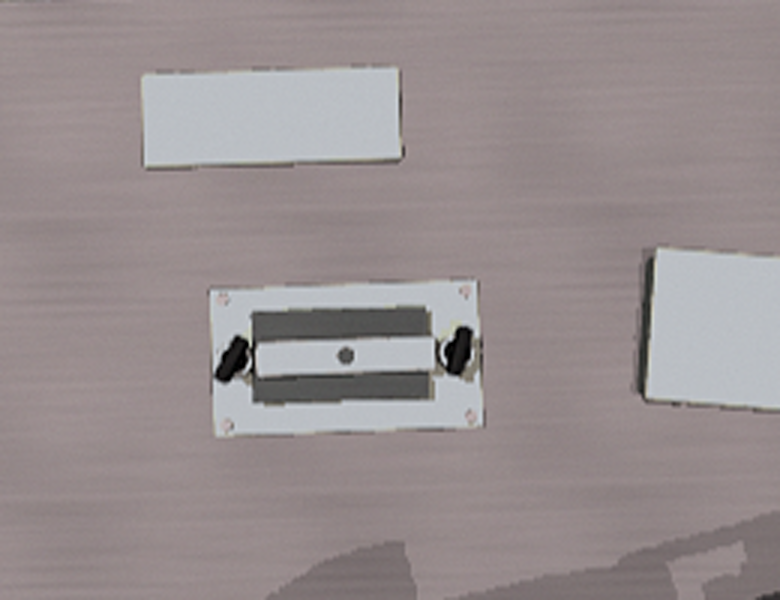

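The top view shows the press at about (265,240), bar along image columns, knobs at (227,239) and (303,237). Both wings are turned clockwise off the press x axis. The jug, shaker, tub and board are all well clear.

```bash
cat > h.py <<'E'
import numpy as np,cv2
from scipy.spatial.transform import Rotation as R
def ray(c,u,v):
    K=np.array(c["intrinsics"]);xd=np.array([(u-K[0,2])/K[0,0],(v-K[1,2])/K[1,1]])
    x=xd.copy()
    for _ in range(20): x=xd/(1+c["k1"]*(x@x))
    return np.array([x[0],x[1],1.])
def atz(c,u,v,z):
    T=np.array(c["pose"]);d=T[:3,:3]@ray(c,u,v);o=T[:3,3]
    return o+d*(z-o[2])/d[2]
def proj(c,P):
    T=np.array(c["pose"]);K=np.array(c["intrinsics"]);p=T[:3,:3].T@(np.array(P)-T[:3,3]);x=p[:2]/p[2]
    x=x*(1+c["k1"]*(x@x));return K[:2,:2]@x+K[:2,2]
def ori(yaw): # tool down, tool x axis at world yaw
    c,s=np.cos(yaw),np.sin(yaw)
    return R.from_matrix(np.array([[c,s,0],[s,-c,0],[0,0,-1]])).as_quat()
E
python3 - <<'E'
from h import *
from station import kinematics,calibration,sense,r
c=calibration("top")
cs=[atz(c,150+u/3,120+v/3,.012) for u,v in[(210,289),(479,280),(483,427),(216,436)]]
for p in cs:print(p.round(4))
m=np.mean(cs,0);ya=(cs[0]-cs[1]+cs[3]-cs[2])[:2];print(m,np.degrees(np.arctan2(-ya[0],ya[1])))
for u,v in[(232,358),(459,350)]:print(atz(c,150+u/3,120+v/3,.18).round(4))
print(R.from_quat(sense()["orientation"]).as_matrix().round(3))
for yaw in(0,np.pi/2,-np.pi/2,np.pi):
  for x,y in((m[0],m[1]+.12),(m[0],m[1]-.12),(m[0]-.1,m[1])):
    q=kinematics.ik([x,y,.4],ori(yaw)); print(round(yaw,2),None if q is None else np.round(q,2))
E
```

```text
[0.6032 0.1112 0.012 ]
[ 0.6047 -0.1988  0.012 ]
[ 0.4357 -0.1977  0.012 ]
[0.4345 0.1083 0.012 ]
[ 0.51952003 -0.04424023  0.012     ] 0.25715262727660365
[0.5201 0.0755 0.18  ]
[ 0.5215 -0.1616  0.18  ]
[[ 0.384 -0.923 -0.   ]
 [-0.923 -0.384  0.002]
 [-0.002 -0.    -1.   ]]
0 [-0.02  0.04  1.53 -0.    1.57 -0.02]
0 [-0.47  0.08  1.48 -0.    1.58 -0.47]
0 [-0.31 -0.2   1.75 -0.    1.59 -0.31]
1.57 [-0.02  0.04  1.53 -0.    1.57 -1.59]
1.57 [-0.47  0.08  1.48 -0.    1.58 -2.04]
1.57 [-0.31 -0.2   1.75 -0.    1.59 -1.88]
-1.57 [-0.02  0.04  1.53 -0.    1.57  1.55]
-1.57 [-0.47  0.08  1.48 -0.    1.58  1.11]
-1.57 [-0.31 -0.2   1.75 -0.    1.59  1.26]
3.14 None
3.14 [-0.47  0.08  1.48 -0.    1.58  2.68]
3.14 None
```

Run:
```python
from h import *
from station import r,capture,calibration,sense
import pickle
r.goto([.50,-.044,.34],ori(-np.pi/2));r.wait(.3)
c=calibration("wrist");p,d=capture("wrist")
cv2.imwrite("pics/w1.png",p[:,:,::-1]);np.save("pics/w1.npy",d);pickle.dump(c,open("w1.pkl","wb"))
print(sense()["time"],sense()["ee_pos"])
```

```text
2.525 [ 0.50000897 -0.04436949  0.33995093]
```

View pics/w1.png

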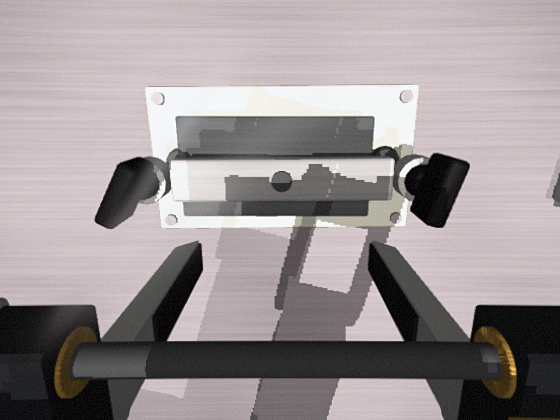

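Run:
```python
from h import *
import pickle
c=pickle.load(open("w1.pkl","rb"));d=np.load("pics/w1.npy");T=np.array(c["pose"]);K=np.array(c["intrinsics"])
vv,uu=np.mgrid[0:240,60:500]
pts=cv2.undistortPoints(np.stack([uu.ravel(),vv.ravel()],1).astype(float)[:,None],K,np.array([c["k1"],0,0,0,0]))[:,0]
dd=d[0:240,60:500].ravel();ok=dd>0
P=np.c_[pts*dd[:,None],dd]@T[:3,:3].T+T[:3,3];P=P[ok];uv=np.c_[uu.ravel(),vv.ravel()][ok]
np.save("P1.npy",P)
for n,s in(("L",P[:,1]>0.03),("R",P[:,1]<-.12)):
    Q=P[s];h=Q[Q[:,2]>.15];print(n,len(h),"zmax pct",np.percentile(h[:,2],[5,50,90,99]).round(4))
    zt=np.percentile(h[:,2],97);t=h[h[:,2]>zt-.004]
    rc=cv2.minAreaRect((t[:,:2]*1000).astype(np.float32));print(zt,len(t),rc,cv2.boxPoints(rc).round(1).tolist(),t.mean(0).round(4),np.median(t[:,2]))
# bar top
b=P[(abs(P[:,0]-.52)<.013)&(abs(P[:,1]+.044)<.09)&(P[:,2]>.1)&(P[:,2]<.15)]
A=np.c_[b[:,1]+.044,np.ones(len(b))];print("bar",len(b),np.linalg.lstsq(A,b[:,2],rcond=None)[0])
b=P[(P[:,2]>.1)&(P[:,2]<.135)&(abs(P[:,1]+.044)<.09)];rc=cv2.minAreaRect((b[:,:2]*1000).astype(np.float32));print(rc)
b=P[(P[:,2]>.07)&(P[:,2]<.085)];rc=cv2.minAreaRect((b[:,:2]*1000).astype(np.float32));print("lid",rc,np.median(b[:,2]))
b=P[(P[:,2]>.005)&(P[:,2]<.02)];rc=cv2.minAreaRect((b[:,:2]*1000).astype(np.float32));print("plate",rc,np.median(b[:,2]))
```

```text
L 2296 zmax pct [0.1541 0.1783 0.18   0.1809]
0.18056477301914176 1430 ((518.1715698242188, 78.78119659423828), (16.258817672729492, 51.16584396362305), 60.915672302246094) [[491.8999938964844, 84.0999984741211], [536.5999755859375, 59.20000076293945], [544.5, 73.4000015258789], [499.79998779296875, 98.30000305175781]] [0.5191 0.0779 0.1791] 0.17928289768584132
R 2642 zmax pct [0.1537 0.1788 0.181  0.1818]
0.18143881766015327 1481 ((520.0719604492188, -159.37353515625), (16.181861877441406, 50.91276168823242), 74.66552734375) [[493.3999938964844, -160.39999389648438], [542.5, -173.89999389648438], [546.7999877929688, -158.3000030517578], [497.70001220703125, -144.8000030517578]] [ 0.5209 -0.1591  0.1801] 0.18017221263502597
bar 5986 [-0.00363061  0.12537679]
((518.7723999023438, -44.00714111328125), (38.43716812133789, 180.16880798339844), 0.4948859214782715)
lid ((521.808349609375, -33.64598846435547), (194.74981689453125, 101.72653198242188), 89.92501068115234) 0.07568556966951023
plate ((518.8450927734375, -40.373291015625), (170.7002716064453, 310.4747009277344), 0.3617943525314331) 0.00965547761845359
```

The enlarged analysis puts the left wing at 0.516 rad and the right at 0.276 rad. The bar is about 0.9 mm lower on the left, which agrees. The wrist and top cameras differ by up to 4 mm in y, so I will close gently on the right knob and let the wrist force show any offset.

```bash
cat >> h.py <<'E'
PH=0.008
def zt(k): return .166-.004*k+.002+.078
def yawk(k): return np.pi/2-(k-PH)
def show(t=""):
    from station import sense
    s=sense();M=R.from_quat(s["orientation"]).as_matrix()
    print(t,"t%.2f"%s["time"],"pos",np.round(s["ee_pos"],4),"F",np.round(s["wrist_force"],1),"Ftool",np.round(M.T@s["wrist_force"],1),"Mz %.2f"%s["ft_torque"][2],"w %.4f"%(s["width"]*.094),"q6 %.2f"%s["qpos"][5],flush=True)
E
python3 - <<'E'
from h import *
from station import r,capture,calibration,sense
k=.276;x,y=.5200,-.1610
r.goto([x,y,zt(k)+.05],ori(yawk(k)));show()
r.movel([x,y,zt(k)],vel=.08);show("down")
r.close(4);show("c4");r.wait(.2);show("c4")
E
```

```text
t5.12 pos [ 0.52   -0.1609  0.295 ] F [-0.4 -0.3  0.8] Ftool [-0.4 -0.3 -0.8] Mz 0.04 w 0.0939 q6 -1.76
down t5.89 pos [ 0.5202 -0.1611  0.245 ] F [-0.   0.9 -0.4] Ftool [ 0.9 -0.3  0.4] Mz 0.02 w 0.0944 q6 -1.76
c4 t7.07 pos [ 0.52   -0.161   0.2449] F [ 0.3  0.6 -0.3] Ftool [0.7 0.1 0.3] Mz 0.01 w 0.0157 q6 -1.76
c4 t7.27 pos [ 0.52   -0.161   0.2449] F [-0.4  0.1 -1. ] Ftool [-0.  -0.4  1. ] Mz -0.04 w 0.0161 q6 -1.76
```

```bash
cat >> h.py <<'E'
def turn(x,y,k,dk,n=2,rate=.8):
    from station import r
    for i in range(1,n+1):
        ki=k+dk*i/n
        r.movel([x,y,zt(ki)],vel=.004*rate,rot=ori(yawk(ki)));show("k=%.2f"%ki)
E
python3 - <<'E'
from h import *
from station import r
r.close(45);show("c45")
turn(.52,-.161,.276,1.0,4)
r.wait(.2);show()
E
```

```text
c45 t7.48 pos [ 0.52   -0.161   0.2449] F [ 0.2  0.7 -0.2] Ftool [0.7 0.  0.2] Mz -0.05 w 0.0157 q6 -1.76
k=0.53 t7.94 pos [ 0.52  -0.161  0.244] F [-0.3  0.   0.3] Ftool [-0.1 -0.3 -0.3] Mz -0.02 w 0.0157 q6 -1.51
k=0.78 t8.41 pos [ 0.5201 -0.1611  0.2431] F [-0.3  0.3  1.5] Ftool [ 0.  -0.4 -1.5] Mz -0.02 w 0.0157 q6 -1.26
k=1.03 t8.88 pos [ 0.5202 -0.1611  0.2421] F [-0.1 -0.2  1.6] Ftool [-0.2  0.1 -1.6] Mz -0.01 w 0.0159 q6 -1.01
k=1.28 t9.34 pos [ 0.5202 -0.1613  0.2411] F [ 0.1 -3.   0.6] Ftool [-0.8  2.9 -0.6] Mz -0.02 w 0.0158 q6 -0.76
 t9.54 pos [ 0.5202 -0.1613  0.2411] F [ 0.7 -2.4  1.9] Ftool [-0.1  2.5 -1.9] Mz 0.01 w 0.0154 q6 -0.76
```

```bash
cat >> h.py <<'E'
def analyse(c,d,quiet=False):
    T=np.array(c["pose"]);K=np.array(c["intrinsics"])
    vv,uu=np.mgrid[0:260,0:560]
    pts=cv2.undistortPoints(np.stack([uu.ravel(),vv.ravel()],1).astype(float)[:,None],K,np.array([c["k1"],0,0,0,0]))[:,0]
    dd=d[0:260].ravel();ok=dd>0
    P=np.c_[pts*dd[:,None],dd]@T[:3,:3].T+T[:3,3];P=P[ok]
    P=P[(abs(P[:,0]-.52)<.09)&(abs(P[:,1]+.041)<.16)]
    for n,s in(("L",P[:,1]>0.03),("R",P[:,1]<-.12)):
        h=P[s&(P[:,2]>.145)&(P[:,2]<.19)]
        if len(h)<200: print(n,"unseen");continue
        z=np.percentile(h[:,2],97);t=h[h[:,2]>z-.004]
        rc=cv2.minAreaRect((t[:,:2]*1000).astype(np.float32));b=cv2.boxPoints(rc);e=max(b[1]-b[0],b[2]-b[1],key=np.linalg.norm)
        print(n,"z%.4f"%np.median(t[:,2]),"c",np.round(rc[0],1),"size",np.round(rc[1],1),"k mod pi %.3f"%((-np.arctan2(e[1],e[0])+PH)%np.pi))
    b=P[(abs(P[:,0]-.52)<.013)&(abs(P[:,1]+.041)<.085)&(P[:,2]>.1)&(P[:,2]<.14)]
    if len(b)>300:
        f=np.linalg.lstsq(np.c_[b[:,1]+.041,np.ones(len(b))],b[:,2],rcond=None)[0];print("bar slope %.4f (L-R %.1f mm) z %.4f"%(f[0],f[0]*240,f[1]))
    for n,lo,hi in(("lid",.068,.088),("plate",.003,.02)):
        b=P[(P[:,2]>lo)&(P[:,2]<hi)]
        if len(b)>100: rc=cv2.minAreaRect((b[:,:2]*1000).astype(np.float32));print(n,np.round(rc[0],1),np.round(rc[1],1),"%.2f"%rc[2],"z %.4f"%np.median(b[:,2]))
def look(name):
    from station import calibration,capture
    c=calibration("wrist");p,d=capture("wrist");cv2.imwrite(f"pics/{name}.png",p[:,:,::-1]);analyse(c,d)
E
python3 - <<'E'
from h import *
from station import r
r.ungrasp();show("open")
r.movel([.52,-.161,.295],vel=.12);show()
r.goto([.50,-.044,.34],ori(-.3-np.pi/2+np.pi/2));r.wait(.15)
look("w2");show()
E
```

```text
open t10.80 pos [ 0.52   -0.161   0.2409] F [0.2 0.1 0.5] Ftool [ 0.2 -0.  -0.5] Mz 0.04 w 0.0939 q6 -0.76
 t11.40 pos [ 0.5198 -0.1609  0.2947] F [ 0.  -0.2 -0.1] Ftool [-0.   0.2  0.1] Mz 0.01 w 0.0937 q6 -0.76
L z0.1792 c [518.   79.3] size [15.8 51.3] k mod pi 0.509
R unseen
bar slope 0.0102 (L-R 2.4 mm) z 0.1235
lid [521.2 -33.3] [194.3 103. ] 89.97 z 0.0756
plate [518.4 -32.1] [171.2 294.2] 0.55 z 0.0096
 t12.39 pos [ 0.4999 -0.0447  0.3392] F [0.3 0.3 0.6] Ftool [ 0.2 -0.4 -0.6] Mz -0.01 w 0.0941 q6 0.04
```

View pics/w2.png

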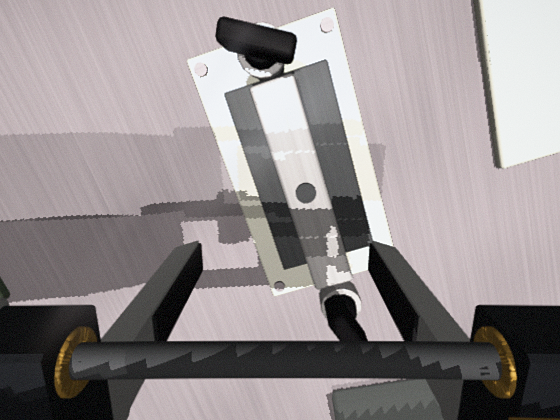

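The picture shows the left knob at the top (255,40), unchanged, and the right end of the bar now lower by about 2.4 mm. So the right knob has turned as planned. Next is the left knob by 1.6 rad, closing gently first.

```bash
cat >> h.py <<'E'
def cycle(x,y,k,dk,n=4):
    from station import r
    r.goto([x,y,zt(k)+.05],ori(yawk(k)))
    r.movel([x,y,zt(k)],vel=.12)
    r.close(10);show("c10");r.close(45);show("c45")
    turn(x,y,k,dk,n,.9)
    r.ungrasp();r.movel([x,y,zt(k+dk)+.05],vel=.12);show("up")
E
python3 - <<'E'
from h import *
cycle(.518,.079,.512,1.6)
E
```

```text
c10 t15.18 pos [0.518  0.079  0.2439] F [-0.4 -0.  -0.2] Ftool [-0.2 -0.4  0.2] Mz -0.02 w 0.0157 q6 -1.08
c45 t15.39 pos [0.518  0.079  0.2439] F [ 0.1 -0.8  0.3] Ftool [-0.7  0.5 -0.3] Mz 0.01 w 0.0157 q6 -1.08
k=0.91 t15.98 pos [0.5182 0.0791 0.2431] F [-0.5  1.2  5.8] Ftool [ 0.4 -1.3 -5.8] Mz -0.03 w 0.0158 q6 -0.68
k=1.31 t16.57 pos [0.5183 0.0791 0.2411] F [-0.9  0.4  4.8] Ftool [-0.8 -0.7 -4.8] Mz -0.06 w 0.0160 q6 -0.28
k=1.71 t17.17 pos [0.5183 0.0791 0.2394] F [-0.4  0.8  3.6] Ftool [-0.5 -0.7 -3.6] Mz -0.07 w 0.0161 q6 0.12
k=2.11 t17.76 pos [0.5184 0.079  0.2378] F [0.3 0.8 4. ] Ftool [-0.2 -0.9 -4. ] Mz -0.11 w 0.0157 q6 0.52
up t19.58 pos [0.5178 0.079  0.2874] F [ 0.9 -0.4  0.4] Ftool [ 1.  -0.1 -0.4] Mz -0.02 w 0.0942 q6 0.52
```

Run:
```python
from h import *
from station import r
cycle(.52,-.161,1.276,1.6)
r.goto([.50,-.044,.34],ori(-np.pi/2));r.wait(.15)
look("w3");show()
```

```text
c10 t22.49 pos [ 0.5202 -0.1609  0.2409] F [ 1.7 -1.1  0.1] Ftool [ 1.3  1.5 -0.1] Mz 0.07 w 0.0162 q6 -0.76
c45 t22.71 pos [ 0.5202 -0.1609  0.2409] F [ 1.3  0.  -1.1] Ftool [1.3 0.4 1.1] Mz 0.08 w 0.0159 q6 -0.76
k=1.68 t23.30 pos [ 0.5202 -0.1612  0.2394] F [ 1.7 -1.3 -0.3] Ftool [1.9 1.1 0.3] Mz -0.07 w 0.0156 q6 -0.36
k=2.08 t23.89 pos [ 0.5202 -0.1614  0.2379] F [ 1.2 -3.  -1.4] Ftool [2.5 2.  1.4] Mz -0.01 w 0.0158 q6 0.04
k=2.48 t24.48 pos [ 0.5201 -0.1615  0.2363] F [ 1.  -5.  -0.7] Ftool [4.6 2.3 0.7] Mz -0.05 w 0.0156 q6 0.44
k=2.88 t25.07 pos [ 0.52   -0.1616  0.2347] F [ 1.1 -5.5 -1.1] Ftool [5.6 0.4 1.1] Mz 0.00 w 0.0156 q6 0.84
up t26.90 pos [ 0.5198 -0.1609  0.2843] F [ 0.7 -0.7 -0.7] Ftool [ 0.9 -0.5  0.7] Mz 0.00 w 0.0941 q6 0.84
L z0.1731 c [518.   78.8] size [51.6 15.8] k mod pi 2.100
R z0.1700 c [ 520.2 -160.5] size [51.1 16.1] k mod pi 2.867
bar slope 0.0128 (L-R 3.1 mm) z 0.1172
lid [521.4 -33.7] [194.6 102.3] 89.84 z 0.0757
plate [518.9 -40.4] [170.8 309.7] 0.50 z 0.0097
 t27.68 pos [ 0.4998 -0.0452  0.3385] F [-0.3  0.9  0.5] Ftool [-0.9  0.3 -0.5] Mz 0.02 w 0.0939 q6 1.31
```

View pics/w3.png

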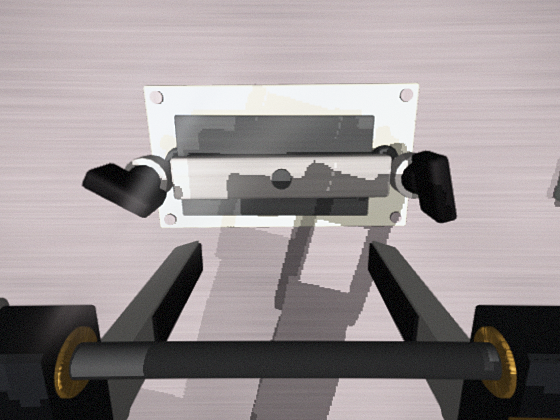

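The picture shows both wings where commanded (left 2.10, right 2.87 rad), the bar down with its right end 3.1 mm lower, and the mould unmoved. Now the left knob goes to 3.75, then the right.

Run:
```python
from h import *
from station import r
cycle(.518,.079,2.105,1.645)
cycle(.5201,-.1605,2.871,.879,3)
r.goto([.50,-.044,.34],ori(-np.pi/2));r.wait(.2)
look("w4");show()
from station import capture,calibration
p,d=capture("top");c=calibration("top");cv2.imwrite("pics/top4.png",p[:,:,::-1])
```

```text
c10 t30.21 pos [0.5183 0.0788 0.2376] F [ 0.5 -0.4 -1.1] Ftool [0.6 0.1 1.1] Mz -0.08 w 0.0160 q6 0.51
c45 t30.43 pos [0.5182 0.0788 0.2376] F [ 0.9 -0.8 -2.3] Ftool [1.2 0.2 2.3] Mz -0.03 w 0.0154 q6 0.51
k=2.52 t31.03 pos [0.5184 0.0788 0.2368] F [-0.1 -2.9  3.9] Ftool [ 2.3  1.8 -3.9] Mz -0.03 w 0.0158 q6 0.92
k=2.93 t31.64 pos [0.5184 0.0787 0.2349] F [-0.3 -1.9  5.8] Ftool [ 1.8  0.7 -5.8] Mz -0.10 w 0.0159 q6 1.33
k=3.34 t32.25 pos [0.5184 0.0786 0.2336] F [-1.2 -3.   7.8] Ftool [ 3.2  0.6 -7.8] Mz -0.02 w 0.0155 q6 1.75
k=3.75 t32.86 pos [0.5185 0.0785 0.2323] F [-1.6 -2.4  8.5] Ftool [ 2.9 -0.1 -8.5] Mz -0.05 w 0.0160 q6 2.16
up t34.68 pos [0.5178 0.079  0.2808] F [ 0.5 -0.3 -1.1] Ftool [-0.  -0.6  1.1] Mz -0.01 w 0.0940 q6 2.16
c10 t37.62 pos [ 0.5202 -0.161   0.2345] F [ 0.6 -1.8 -1.6] Ftool [ 1.9 -0.   1.6] Mz -0.01 w 0.0161 q6 0.83
c45 t37.84 pos [ 0.5202 -0.1611  0.2345] F [ 0.6 -2.9 -2.4] Ftool [2.9 0.2 2.4] Mz -0.04 w 0.0154 q6 0.83
k=3.16 t38.32 pos [ 0.5202 -0.1612  0.2336] F [ 0.8 -5.8 -0.8] Ftool [ 5.8 -0.9  0.8] Mz -0.02 w 0.0158 q6 1.13
k=3.46 t38.79 pos [ 0.5202 -0.1613  0.2325] F [-0.1 -5.5 -1.4] Ftool [ 5.3 -1.5  1.4] Mz -0.03 w 0.0159 q6 1.42
k=3.75 t39.27 pos [ 0.5203 -0.1614  0.2314] F [-0.4 -6.5  0.1] Ftool [ 5.6 -3.3 -0.1] Mz 0.00 w 0.0158 q6 1.71
up t41.09 pos [ 0.52   -0.1604  0.2808] F [-0.1 -0.3 -1.2] Ftool [ 0.3 -0.1  1.2] Mz -0.01 w 0.0938 q6 1.71
L z0.1679 c [517.9  78.6] size [16.4 51.5] k mod pi 0.606
R z0.1668 c [ 520.  -160.5] size [16.  51.6] k mod pi 0.589
bar slope 0.0048 (L-R 1.2 mm) z 0.1130
lid [521.2 -33.5] [194.6 101.7] 89.90 z 0.0757
plate [518.7 -40.5] [171.  310.3] 0.43 z 0.0097
 t41.93 pos [ 0.4998 -0.0451  0.3387] F [0.2 0.4 0.2] Ftool [-0.4 -0.2 -0.2] Mz -0.04 w 0.0941 q6 1.31
```

View pics/w4.png

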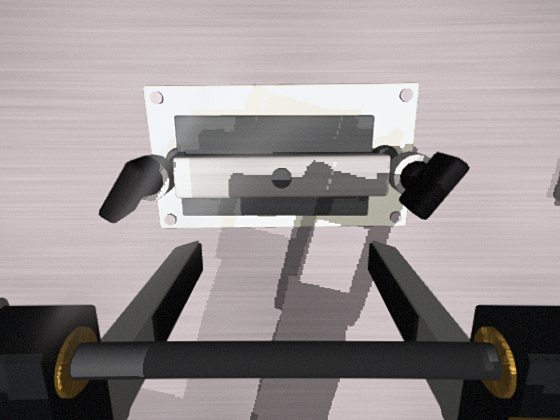

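View pics/top4.png

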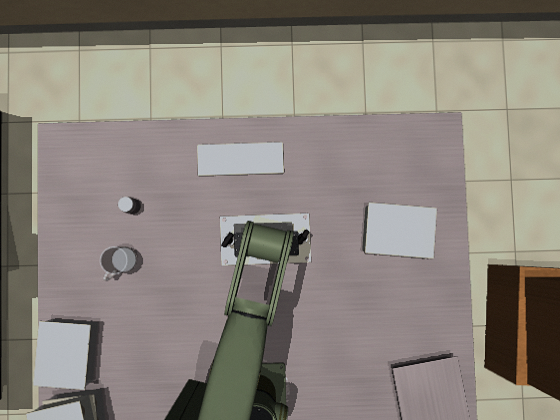

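The final wings read 3.75 and 3.73 rad. The bar sits 37.3 mm above the lid, which means about 3 mm foot compression, and its left end is 1.2 mm high. This is within limits, but one more 0.4 rad on the left knob will level and centre it.

Run:
```python
from h import *
from station import r
cycle(.518,.079,3.745,.4,2)
r.goto([.50,-.044,.34],ori(-np.pi/2));r.wait(.2)
look("w5");show()
```

```text
c10 t44.54 pos [0.5179 0.0789 0.231 ] F [-0.9 -1.4  0.2] Ftool [ 1.7 -0.  -0.2] Mz -0.03 w 0.0159 q6 2.15
c45 t44.76 pos [0.5179 0.0788 0.231 ] F [-1.4 -1.1  1. ] Ftool [ 1.7  0.6 -1. ] Mz -0.11 w 0.0157 q6 2.15
k=3.95 t45.13 pos [0.518  0.0789 0.2309] F [-2.9 -1.2  6.1] Ftool [ 2.9  1.1 -6.1] Mz -0.02 w 0.0158 q6 2.35
k=4.15 t45.51 pos [0.5182 0.079  0.2307] F [-3.5 -1.4  8.4] Ftool [ 3.7  0.8 -8.4] Mz -0.07 w 0.0157 q6 2.55
up t47.33 pos [0.5178 0.079  0.2793] F [ 0.5 -0.5 -0.3] Ftool [-0.1 -0.7  0.3] Mz 0.04 w 0.0944 q6 2.55
L z0.1678 c [518.2  78.6] size [15.6 52.2] k mod pi 1.025
R z0.1668 c [ 520.1 -160.3] size [15.9 51.2] k mod pi 0.624
bar slope 0.0038 (L-R 0.9 mm) z 0.1129
lid [521.7 -33.6] [101.7 194.7] 0.05 z 0.0757
plate [518.7 -40.3] [170.8 310.3] 0.44 z 0.0097
 t48.73 pos [ 0.4999 -0.0436  0.3396] F [ 0.6 -0.3  0.1] Ftool [ 0.3 -0.6 -0.1] Mz -0.01 w 0.0941 q6 1.31
```

View pics/w5.png

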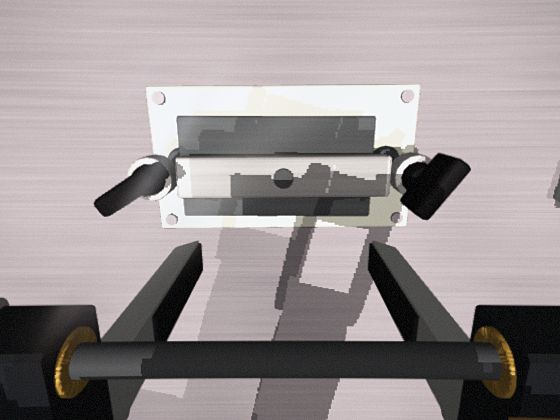

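The picture shows the left wing turned further (to about 4.17 rad), yet the bar moved only slightly, so the turn seems to have gone into the play. I'll check the bar-to-lid gap at each foot against the first picture, and check that nothing is creeping.

```bash
cat >> h.py <<'E'
def gaps(c,d):
    T=np.array(c["pose"]);K=np.array(c["intrinsics"])
    vv,uu=np.mgrid[0:240,60:500]
    pts=cv2.undistortPoints(np.stack([uu.ravel(),vv.ravel()],1).astype(float)[:,None],K,np.array([c["k1"],0,0,0,0]))[:,0]
    dd=d[0:240,60:500].ravel();P=(np.c_[pts*dd[:,None],dd]@T[:3,:3].T+T[:3,3])[dd>0]
    for n,y in(("L",.0195),("M",-.0405),("R",-.1005)):
        s=abs(P[:,1]-y)<.012
        b=np.median(P[s&(abs(P[:,0]-.518)<.012)&(P[:,2]>.1)&(P[:,2]<.14),2]);l=np.median(P[s&(P[:,2]>.068)&(P[:,2]<.085),2])
        print(n,"bar %.4f lid %.4f gap %.2f mm -> press %.2f"%(b,l,(b-l)*1e3,40-(b-l)*1e3))
E
python3 - <<'E'
from h import *
import pickle
from station import capture,calibration,r,sense
gaps(pickle.load(open("w1.pkl","rb")),np.load("pics/w1.npy"))
c=calibration("wrist");p,d=capture("wrist");gaps(c,d);analyse(c,d)
p,d=capture("scene");cv2.imwrite("pics/scene6.png",cv2.resize(p[150:280,190:330,::-1],None,fx=5,fy=4.5,interpolation=2))
print(sense()["time"])
E
```

```text
L bar 0.1249 lid 0.0757 gap 49.19 mm -> press -9.19
M bar 0.1262 lid 0.0757 gap 50.48 mm -> press -10.48
R bar 0.1254 lid 0.0757 gap 49.67 mm -> press -9.67
L bar 0.1129 lid 0.0757 gap 37.22 mm -> press 2.78
M bar 0.1139 lid 0.0757 gap 38.18 mm -> press 1.82
R bar 0.1125 lid 0.0757 gap 36.77 mm -> press 3.23
L z0.1678 c [517.9  78.8] size [15.7 51.7] k mod pi 1.014
R z0.1668 c [ 520.  -160.4] size [15.9 51.3] k mod pi 0.606
bar slope 0.0041 (L-R 1.0 mm) z 0.1129
lid [521.5 -33.5] [194.7 101.9] 89.90 z 0.0757
plate [518.7 -40.2] [170.8 311.1] 0.40 z 0.0097
48.825
```

View pics/scene6.png

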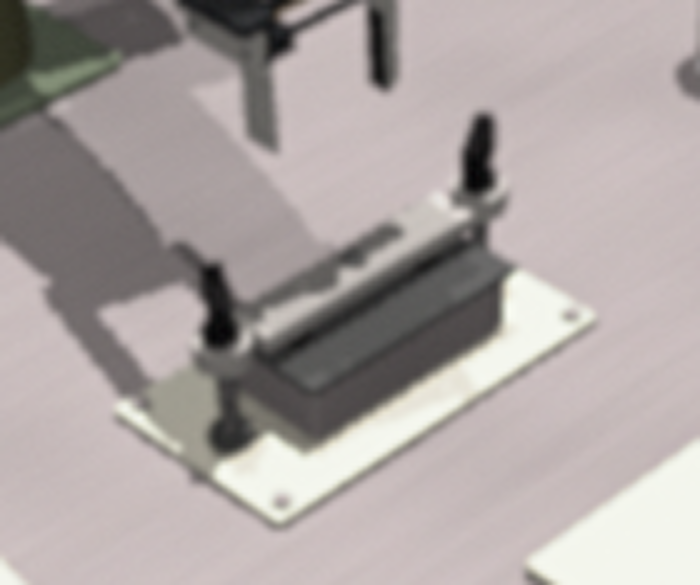

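Run:
```python
from station import ticket,sense
print(ticket.close_job(),sense()["time"])
```

```text
the job is handed in; nothing more can be done
the job is handed in; nothing more can be done
```

The mould is clamped and the job is handed in, at about 49 s of the 72 s allowed. No verdict was reported. The feet are pressed a little short of half way but within the allowed range.

I turned the knobs in six alternating steps of 0.4 to 1.65 rad: right, left, right, left, right, then a small left trim. The turns ended at about 4.16 rad on the left and 3.74 rad on the right. In the three checks I made between turns, the bar ends differed by at most about 3.1 mm. From the knob angles I put the peak at about 4 mm, plus up to 1.5 mm of play.

| Last check before hand-in | Measured | Allowed |
|---|---|---|
| Left foot pressed in | about 2.8 mm | 1.5 to 6.5 mm |
| Right foot pressed in | about 3.2 mm | 1.5 to 6.5 mm |
| Bar out of level | about 0.004 rad (left end 1 mm high) | 0.017 rad |
| Mould movement | within about 0.5 mm | 10 mm |

- **Foot figures:** These come from the bar-to-lid gap in the wrist camera's depth picture. The same method gave the expected gap at the start to within about 0.1 mm.
- **Bystanders and contact:** In the top view taken before the last trim, all four stood where they started. The gripper was open and clear of everything at hand-in.
- **What disagreed:** The last left trim of 0.4 rad should have lowered that end about 1.6 mm, but the bar hardly moved. It probably went into thread play. The knob stands about 1 mm more above its nominal height than the stated 1.5 mm of play would explain. If that end settles by 1.5 mm, both feet and the level stay within limits.

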